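Load the marking nest, then hold the extraction shutter open

TASK

Set the round brass blank into the matching round pocket of the marking nest so that it lies flat on the pocket's bottom, and let go of it. Then take the sliding shutter of the extraction box by its upright grip and tug it to learn whether its hidden catch holds it: if it is caught, let it slide shut again and press the push button on the box fully down to release the catch; if it is not caught, leave the button alone. Draw the shutter all the way open against its spring and finish while holding it open, with the other things left where they are.

Things in the scene. Friction and masses are not known exactly. Their poses are not given: they have to be found in the camera images.
- blank: round brass blank, a plain disc 40 mm across and 18 mm thick, 0.19 kg (varies by a third), lying flat and loose on the table. Origin: centre of its underside, z up
- nest: marking nest, an aluminium block fixed to the table, 80 mm (its x) by 130 mm (its y) by 20 mm high, with two pockets in its top, one round and one square. Origin: centre of its underside, z up
- nest_hole0 (a point): centre of the round pocket's mouth, level with the nest's top (20 mm above the table), on the nest's +y half (31 mm from its centre). The pocket is 44 mm across (mouth chamfered 2 mm), 6 mm deep, flat-bottomed, so the seated blank's underside is 6 mm below this point and its upper 12 mm stand proud. z up
- square_blank: bystander: square brass blank 28 x 28 x 18 mm, loose on the table near the round one; leave it there. Origin: centre of its underside. (The nest's square pocket, 32 mm wide, on the nest's -y half, stays empty)
- port: fume-extraction box, a grey steel housing fixed to the table, 220 mm long (its x) by 120 mm (its y) by 60 mm high. In its top is an opening covered by a sliding shutter, which runs between two guide rails (9 mm high, 104 mm apart centre to centre) and opens towards the housing's own -x. Behind it, at the housing's +x end, is a push button. Origin: centre of its underside, z up
- shutter (a joint): travel of the shutter in m: 0 shut, 0.060 fully open (end stop). A spring always pulls it shut with 2 N at shut rising to 4 N at open. If the hidden catch is engaged, it can be drawn only about 5 mm and then stops hard; if not, it runs freely all the way. Which, differs between starts and cannot be seen (pawl_c0 is the catch, moved only by the button)
- shutter_grip (a point): top centre of the shutter's upright grip, an aluminium fin 10 mm thick (along the housing's x), 40 mm wide (along y) and standing 32 mm above the shutter plate; its top is 97 mm above the table, the plate's top 65 mm. It moves with the shutter, towards the housing's -x as it opens; shut, it is straight above the housing's centre
- release (a joint): travel of the push button in m: 0 up, 0.009 fully down. It springs back up by itself, needs about 3 N, and a press of more than 6 mm disengages the catch, which then stays disengaged
- release_top (a point): top centre of the push button, a black round cap 22 mm across in a steel collar 32 mm across; 78 mm above the table when up (12 mm above the collar), 88 mm from the housing's centre along its +x; pressed straight down
- bin: bystander: blue plastic open bin, 100 x 140 x 55 mm high, loose on the table beyond the work. Origin: centre of its underside
- cleaner: bystander: white plastic bottle 54 mm across, 130 mm tall, standing loose beyond the work. Origin: centre of its underside
Things that resemble listed ones, but are neither listed nor needed, are in the scene too. Leave any blue look-alike of the blank alone.

How it is judged:
By the outcome, as a careful person would: the job done as asked, in the order asked, and still so for the second after the job is handed in, while the arm keeps its last pose, push and grip.
It also fails if it takes over 67 s, if anything falls off the work surface, if the arm or the gripper's body presses on something with over 40 N, if the wrist force passes 120 N, or if a joint passes its speed limit or range.

ROBOT

A 7-joint arm with a two-finger parallel gripper is mounted at the origin on the work surface. World frame = base frame: x ahead of the robot, y to its left, z up, the work surface at z = 0. Lengths are in m, angles in rad, forces in N, time in s.
With the tool pointing down it reaches from about 0.4 to 0.85 m from the base axis. Payload 10.4 kg.
Tool frame: the origin (TCP) lies between the finger pads; the fingertips stand 14 mm ahead of it and the grasp point (between the pads) lies 5 mm behind it (r.finger_overhang is the z of the fingertips in the tool frame, in m); z points along the fingers, y is the line along which they close (so a half turn about z gives the same grasp; the last joint's range is limited). The gripper opens to 87 mm and grips with 3 to 60 N. Pads are 19 mm wide; open, the fingers measure 117 mm over their backs; the gripper's body (75 mm by 190 mm) begins 51 mm behind the grasp point.
Start: joints at [1.205, 0.332, -0.065, 1.46, 0.022, 1.35, -0.088], TCP at [0.21, -0.589, 0.237] pointing down, gripper open.
Joint ranges: [-2.6, 2.6], [-0.5, 2.12], [-1.47, 1.34], [0.16, 2.42], [-1.27, 4.41], [0.06, 2.06], [-2.6, 2.6]. Speed limits (rad/s): [2.22, 2.22, 2.79, 2.79, 3.14, 3.14, 3.14].

INTERFACE

Orientations are given as a unit quaternion [x, y, z, w].
In Python, from bench import r, optics gives the robot as it stands.
- The arm moves only by the shell command python3 -m pendant 'ROWS' [FORCE]. ROWS is JSON, a list of rows, each a list of 7 numbers: the closure, from -1 (fully open) to 1 (shut), then the shift along the tool's x, y, z scaled (see below), then the turn, a rotation vector about the tool's x, y, z scaled (see below). In form: [[grip, x, y, z, rx, ry, rz], ...]. A call has 1 to 8 rows; each row is the pose to reach, as a shift and turn from the pose commanded when the call began, along the tool's axes at that moment; what a row does not reach only later rows make up. The controller multiplies each number of a shift by 0.3 m and each number of a turn by 120 degrees. A row lasts 1/8 s, in which the tool goes at most 62.5 mm and 10.7 degrees, less where a joint would pass 70% of its speed; a pose out of reach is approached as far as the arm can. A call with a number of a shift or a turn outside -1 to 1 is refused whole. A call with a gripper value outside its range is refused whole. The fingers move at their own pace and stop on an object; FORCE is the grip in N (left out, the last holds). Time passes only in rows, so rows that repeat a pose let the fingers close. It gives the time, the measured TCP pose, the force, the opening and the grip force at its end, in the units of the state.
- r.read_state(): the state, without advancing time (a new reading comes with each control period).
- optics.camera(name): name is "scene" or "top" or "wrist"; returns a dict with "pixels" (400x640x3 uint8, red, green, blue), "vfov" (degrees; the focal length in pixels is half the picture's height over the tangent of half this angle, whatever the lens; pixels are square), "cx", "cy" (the principal point, pixels), "D" ([k1, k2, p1, p2, k3] as OpenCV has them; the pictures are not rectified), "rvec" (rotation vector, rad) and "tvec" (3), from world to camera coordinates, as OpenCV has them. Camera axes: x right, y down, z forward; pixel columns grow to the right and rows downward; lengths in m; the calibration is good to about 2 mm. A picture is of the moment at which its call begins. There is no depth.
- r.close_job(): hands the job in; it is judged then, once.
The state is a dict: "time": time; "joint_positions": joint angles; "joint_vel": joint speeds; "joint_torque": joint torques, N m; "ee_pos": TCP position; "eef_rot": TCP orientation; "ft_force": force on the tool from outside, world axes, zero at the start; "torque": the same for the moment, N m; "width": finger opening in m; "grip_force": force on a finger pad.
Only numpy, scipy, OpenCV 4.12 (cv2) and the standard library are available. Lean on these libraries where they do the work, as an engineer would, in place of code of your own. Each camera call takes 0.05 s, during which the arm holds its last target. There are 200 camera calls.

## Working session

There is one attempt and no reset: what is moved stays moved. The work goes in short steps, Python scripts to look and compute and a shell command to move; the robot and the scene stay as the last step left them, time stands still between calls to the robot, and variables do not carry over. Pictures are saved under pics/ and viewed, at most 10 in all, crops included, and the job is handed in when it is done.

```bash
ls; mkdir -p pics
python3 - <<'E'
from bench import r, optics
import cv2, numpy as np
s=r.read_state(); print(s['time'],s['ee_pos'],s['eef_rot'],s['width'],r.finger_overhang)
for n in ("top","scene"):
    c=optics.camera(n); print(n,c['vfov'],c['cx'],c['cy'],c['D'],c['rvec'],c['tvec'])
    cv2.imwrite(f'pics/{n}0.png',c['pixels'][:,:,::-1])
E
```

```text
pics
0.0 [ 0.20991783 -0.58828816  0.23574724] [ 9.85346573e-01  1.70562595e-01 -1.72390725e-04 -7.08993788e-04] 0.08719092703529417 0.014
top 50.79377404856138 320.38302044821785 195.49842968132344 [-0.09631041  0.          0.          0.          0.        ] [ 2.1838246  -2.13205012  0.18616014] [-0.0797094   0.58145295  0.93761761]
scene 52.871594297598016 315.34170268176683 201.7617877557128 [0.0354365 0.        0.        0.        0.       ] [ 1.71783296  1.71793732 -0.79070289] [ 0.05186587 -0.31479195  1.42847856]
```

View pics/top0.png

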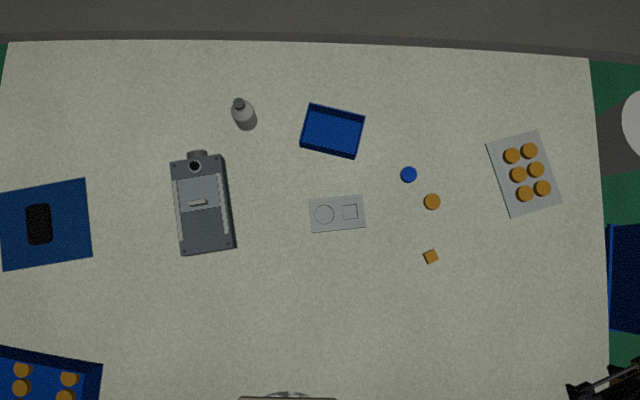

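View pics/scene0.png

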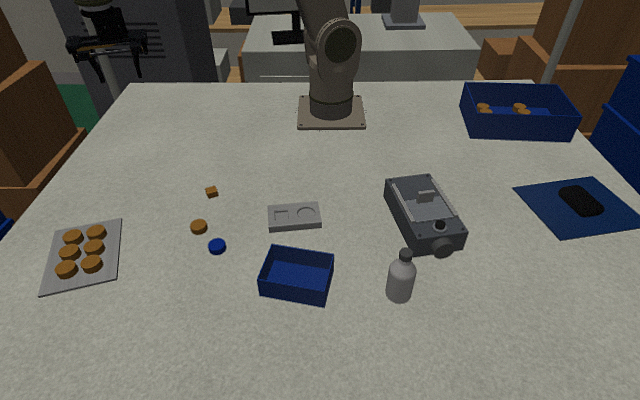

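The top view shows the blank at (432,201), the square blank at (430,257) and the blue look-alike at (409,174). The nest is at (337,213), with its round pocket at (324,214). The box has its grip at about (198,202) and its button at (194,166). The scene view agrees. Next I'll measure these.

```bash
cat > h.py <<'E'
from bench import r, optics
import cv2, numpy as np
from scipy.spatial.transform import Rotation as R
def K(c):
    f=200/np.tan(np.radians(c['vfov'])/2); return np.array([[f,0,c['cx']],[0,f,c['cy']],[0,0,1]])
def world(c,uv,z):
    p=cv2.undistortPoints(np.array([[uv]],float),K(c),np.array(c['D']))[0,0]
    A=R.from_rotvec(np.ravel(c['rvec'])).as_matrix(); t=np.ravel(c['tvec'])
    o=-A.T@t; d=A.T@np.r_[p,1]; return (o+d*(z-o[2])/d[2])
def pix(c,P):
    return cv2.projectPoints(np.array(P,float).reshape(-1,3),np.array(c['rvec'],float),np.array(c['tvec'],float),K(c),np.array(c['D']))[0][:,0]
def togo(target,rz_y=None):
    """tool-frame shift (units of 0.3 m) to world target; rz_y: wanted world yaw of tool y (rad) -> turn units"""
    s=r.read_state(); T=R.from_quat(s['eef_rot']); d=T.inv().apply(np.array(target)-s['ee_pos'])
    y=T.apply([0,1,0]); yaw=np.arctan2(y[1],y[0]); out=[np.round(d/.3,4)]
    if rz_y is not None:
        a=-(rz_y-yaw); a=(a+np.pi/2)%np.pi-np.pi/2; out+=['rz',round(a/np.radians(120),4),'alt',round((a-np.sign(a)*np.pi)/np.radians(120),3)]
    print('t',round(s['time'],2),'tcp',s['ee_pos'].round(4),'yaw_y',round(np.degrees(yaw),1),'q',s['joint_positions'].round(2),'togo',*out)
E
python3 - <<'E'
from h import *
c=optics.camera('top'); im=c['pixels']; hsv=cv2.cvtColor(im,cv2.COLOR_RGB2HSV)
m=cv2.inRange(hsv,(8,120,60),(28,255,255))
n,l,st,ce=cv2.connectedComponentsWithStats(m)
for i in range(1,n):
    if st[i,4]>30: print(ce[i].round(1),st[i,4],world(c,ce[i],.017).round(4))
for nm,uv,z in (('pocket',(324,214),.02),('sq',(350,212),.02),('grip',(198,202),.097),('btn',(194,166),.078)): print(nm,world(c,uv,z).round(4))
def up(x0,y0,w,h,k): return cv2.resize(im[y0:y0+h,x0:x0+w,::-1],None,fx=k,fy=k,interpolation=cv2.INTER_CUBIC)
a=up(160,145,80,120,5); b=up(300,185,80,60,5)
o=np.zeros((600,800,3),np.uint8); o[:600,:400]=a; o[:300,400:]=b
o=cv2.convertScaleAbs(o,alpha=1.5); cv2.imwrite('pics/crop1.png',o)
E
```

```text
[529.6 149.9] 180 [ 0.7176 -0.5941  0.017 ]
[512.1 154.9] 184 [ 0.7029 -0.5465  0.017 ]
[536.1 168.6] 184 [ 0.6697 -0.6087  0.017 ]
[518.8 173.8] 189 [ 0.6548 -0.5617  0.017 ]
[542.9 187.6] 184 [ 0.6216 -0.6242  0.017 ]
[525.3 192.9] 194 [ 0.6068 -0.5762  0.017 ]
[432.  201.1] 196 [ 0.5805 -0.3372  0.017 ]
[430.6 256.2] 123 [ 0.448  -0.3321  0.017 ]
[ 21.1 369.5] 180 [0.1498 0.6371 0.017 ]
[ 68.3 378.4] 181 [0.1386 0.5146 0.017 ]
[ 19.7 387.7] 196 [0.1062 0.6392 0.017 ]
[ 63.8 395.3] 128 [0.0985 0.5244 0.017 ]
pocket [ 0.5425 -0.0759  0.02  ]
sq [ 0.5488 -0.1376  0.02  ]
grip [0.5539 0.204  0.097 ]
btn [0.6383 0.2236 0.078 ]
```

View pics/crop1.png

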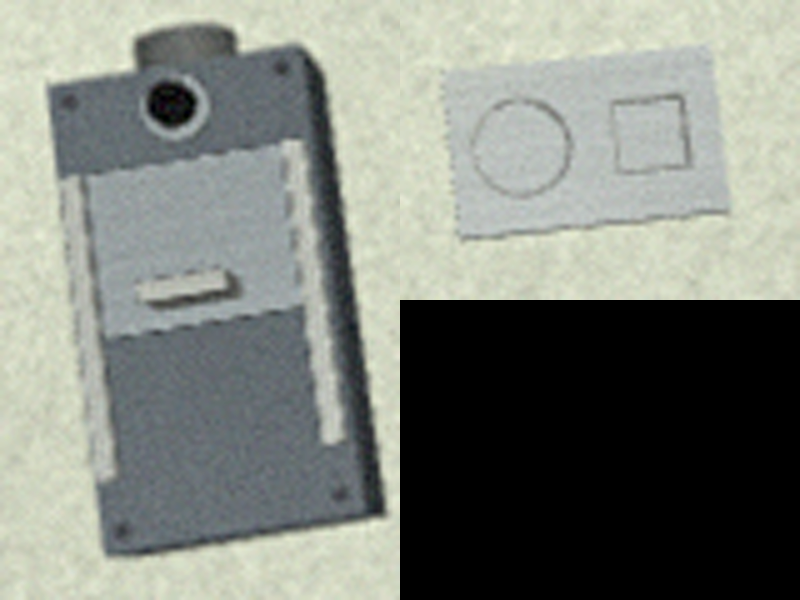

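Crop scale is 5×. The housing bolts are at (69,103), (281,68), (340,495) and (122,530), the button at (172,104) and the fin top at about (184,285). The nest corners are (441,71), (708,45), (730,212) and (460,238), and the round pocket is at (521,148).

Run:
```python
from h import *
c=optics.camera('top')
P=lambda x,y,z,nest=False: world(c,((x-400)/5+300-.4,y/5+185-.4) if nest else (x/5+160-.4,y/5+145-.4),z)
b=[P(*q,.06) for q in ((69,103),(281,68),(340,495),(122,530))]
print('bolts mean',np.mean(b,0).round(4), 'yaw', [np.degrees(np.arctan2(*(v[1::-1]))).round(2) for v in (b[0]-b[3],b[1]-b[2])], np.degrees(np.arctan2(*((b[0]-b[1])[1::-1]))).round(2))
g=P(184,285,.097);bt=P(172,104,.078); v=bt-g
print('grip',g.round(4),'btn',bt.round(4),np.linalg.norm(v[:2]).round(4),np.degrees(np.arctan2(v[1],v[0])).round(2))
n=[P(*q,.02,True) for q in ((441,71),(708,45),(730,212),(460,238))]
print('nest',np.mean(n,0).round(4),'yawy',[np.degrees(np.arctan2(*(v[1::-1]))).round(2) for v in (n[0]-n[1],n[3]-n[2])],'pocket',P(521,148,.02,True).round(4))
y=(n[0]-n[1]+n[3]-n[2])[:2];print('pocket from nest',np.mean(n,0)[:2]+.031*y/np.linalg.norm(y))
# cross check with scene
s=optics.camera('scene')
for nm,q in (('btn',[*bt[:2],.078]),('grip',[*g[:2],.097]),('pocket',[*P(521,148,.02,True)[:2],.02]),('blank',[.5805,-.3372,.018])): print(nm,pix(s,q).round(1))
hsv=cv2.cvtColor(s['pixels'],cv2.COLOR_RGB2HSV); print('hsv at blank',hsv[226,199])
togo([.5805,-.3372,.12],0)
```

```text
bolts mean [0.5545 0.2091 0.06  ] yaw [np.float64(11.01), np.float64(10.96)] 100.92
grip [0.5547 0.2076 0.097 ] btn [0.6397 0.2237 0.078 ] 0.0865 10.75
nest [ 0.5461 -0.1058  0.02  ] yawy [np.float64(97.1), np.float64(96.81)] pocket [ 0.5421 -0.0754  0.02  ]
pocket from nest [ 0.54235614 -0.07504628]
btn [[438.3 222.5]]
grip [[424.7 191.4]]
pocket [[305.  212.4]]
blank [[197.1 224.2]]
hsv at blank [ 17 184 119]
t 0.25 tcp [ 0.21   -0.5885  0.2362] yaw_y -70.4 q [ 1.21  0.33 -0.06  1.46  0.02  1.35 -0.09] togo [ 1.4446 -0.3735  0.3876] rz -0.5863 alt 0.914
```

```bash
python3 -m pendant '[[-1,0.2,-0.05,0.03,0,0,-0.08],[-1,0.4,-0.1,0.06,0,0,-0.16],[-1,0.6,-0.15,0.1,0,0,-0.25],[-1,0.8,-0.2,0.15,0,0,-0.333],[-1,0.95,-0.245,0.2,0,0,-0.333],[-1,0.95,-0.245,0.2,0,0,-0.333]]'; python3 -c "
from h import *
togo([.5805,-.3372,.13],np.radians(-30))"
```

```text
time: 1.0
ee_pos: [0.4572, -0.4191, 0.175]
eef_rot: [0.866, 0.5, 0.001, -0.001]
ft_force: [-0.8, -0.1, 0.2]
width: 0.0865
grip_force: 0.0
t 1.0 tcp [ 0.4572 -0.4191  0.175 ] yaw_y -30.0 q [ 0.91  0.38 -0.3   1.54  0.11  1.24  0.06] togo [0.4414 0.22   0.151 ] rz 0.0002 alt -1.5
```

```bash
python3 -m pendant '[[-1,0.2,0.1,0.08,0,0,0],[-1,0.38,0.19,0.14,0,0,0],[-1,0.4414,0.22,0.151,0,0,0],[-1,0.4414,0.22,0.151,0,0,0],[-1,0.4414,0.22,0.151,0,0,0]]'; python3 -c "
from h import *
c=optics.camera('wrist'); cv2.imwrite('pics/w1.png',c['pixels'][:,:,::-1])
hsv=cv2.cvtColor(c['pixels'],cv2.COLOR_RGB2HSV)
m=cv2.inRange(hsv,(8,120,60),(28,255,255))
n,l,st,ce=cv2.connectedComponentsWithStats(m)
for i in range(1,n):
    if st[i,4]>200: print(st[i],ce[i].round(1),world(c,ce[i],.018).round(4))
print(pix(c,[.5805,-.3372,.018]))
togo([.5805,-.3372,.13])"
```

```text
time: 1.62
ee_pos: [0.5766, -0.3446, 0.1315]
eef_rot: [0.868, 0.496, -0.001, 0.0]
ft_force: [-0.7, -0.1, -0.4]
width: 0.0876
grip_force: 0.0
[ 292  168   51   50 1982] [317.1 192.4] [ 0.581 -0.336  0.018]
[155 243  38  25 500] [171.7 257.4] [ 0.4542 -0.3228  0.018 ]
[100 262  22  55 393] [106.1 291.7] [ 0.3903 -0.3201  0.018 ]
[517 262  20  55 346] [530.6 292. ] [ 0.6887 -0.4966  0.018 ]
[[317.35090017 194.01649761]]
t 1.68 tcp [ 0.5765 -0.3449  0.1317] yaw_y -30.5 q [ 0.71  0.53 -0.33  1.44  0.18  1.21 -0.18] togo [ 0.0291 -0.0015  0.0056]
```

View pics/w1.png

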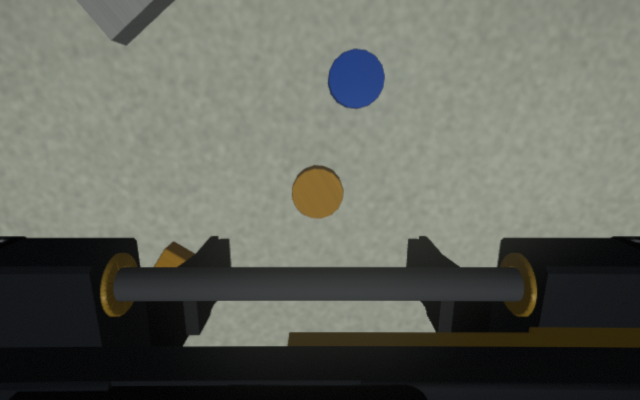

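The wrist view shows the blank at (317,192), slightly ahead of the tool, with the blue disc at (356,78) well clear of the fingers. I'll let the arm settle, correct, then descend.

```bash
python3 -m pendant '[[-1,0,0,0,0,0,0],[-1,0,0,0,0,0,0],[-1,0,0,0,0,0,0]]'; python3 -c "
from h import *
togo([.5808,-.3364,.023],np.radians(-30))"
```

```text
time: 2.05
ee_pos: [0.5775, -0.3431, 0.1315]
eef_rot: [0.868, 0.497, 0.0, 0.0]
ft_force: [0.8, -0.6, 0.0]
width: 0.087
grip_force: 0.0
t 2.05 tcp [ 0.5775 -0.3431  0.1315] yaw_y -30.4 q [ 0.71  0.53 -0.33  1.44  0.18  1.21 -0.18] togo [ 0.0249 -0.0021  0.3615] rz -0.0035 alt 1.496
```

```bash
python3 -m pendant '[[-1,0.0249,-0.0021,0.1,0,0,0],[-1,0.0249,-0.0021,0.2,0,0,0],[-1,0.0249,-0.0021,0.26,0,0,0],[-1,0.0249,-0.0021,0.26,0,0,0],[-1,0.0249,-0.0021,0.26,0,0,0]]'; python3 -c "
from h import *
togo([.5808,-.3364,.023],np.radians(-30))
c=optics.camera('wrist')
hsv=cv2.cvtColor(c['pixels'],cv2.COLOR_RGB2HSV)
m=cv2.inRange(hsv,(8,120,60),(28,255,255))
n,l,st,ce=cv2.connectedComponentsWithStats(m)
for i in range(1,n):
    if st[i,4]>200: print(st[i],ce[i].round(1),world(c,ce[i],.018).round(4))
"
```

```text
time: 2.68
ee_pos: [0.5816, -0.3365, 0.0545]
eef_rot: [0.868, 0.497, 0.0, 0.001]
ft_force: [0.7, -0.2, -0.1]
width: 0.0868
grip_force: 0.0
t 2.67 tcp [ 0.5816 -0.3365  0.0545] yaw_y -30.4 q [ 0.69  0.6  -0.32  1.5   0.21  1.08 -0.21] togo [-0.0011 -0.0028  0.1051] rz -0.0034 alt 1.497
[ 282  207   69   60 3429] [316.  238.3] [ 0.5814 -0.335   0.018 ]
[100 261  22  56 418] [106.4 291.5] [ 0.461  -0.3016  0.018 ]
[516 260  21  57 365] [530.4 291.2] [ 0.6716 -0.4255  0.018 ]
```

```bash
python3 -m pendant '[[-1,0.002,0,0.06,0,0,0],[-1,0.002,0,0.1051,0,0,0],[-1,0.002,0,0.1051,0,0,0],[1,0.002,0,0.1051,0,0,0],[1,0.002,0,0.1051,0,0,0],[1,0.002,0,0.1051,0,0,0],[1,0.002,0,0.1051,0,0,0],[1,0.002,0,0.1051,0,0,0]]' 25; python3 -c "
from h import *
togo([.5808,-.3364,.12],np.radians(-30))"
```

```text
time: 3.72
ee_pos: [0.5813, -0.3356, 0.0218]
eef_rot: [0.868, 0.497, 0.0, 0.0]
ft_force: [-0.5, -0.1, -0.0]
width: 0.045
grip_force: 0.0
t 3.73 tcp [ 0.5813 -0.3356  0.0218] yaw_y -30.4 q [ 0.69  0.64 -0.32  1.52  0.22  1.02 -0.22] togo [-0.0033 -0.     -0.3273] rz -0.0033 alt 1.497
```

```bash
python3 -m pendant '[[1,0,0,0,0,0,0],[1,0,0,0,0,0,0],[1,0,0,0,0,0,0]]' 25;  python3 -m pendant '[[1,0,0,-0.05,0,0,0],[1,0,0,-0.15,0,0,0],[1,0,0,-0.3,0,0,0],[1,0,0,-0.3,0,0,0],[1,0,0,-0.3,0,0,0]]'; python3 -c "
from h import *
togo([.5421,-.0752,.11],np.radians(-8))"
```

```text
time: 4.1
ee_pos: [0.5813, -0.3355, 0.0218]
eef_rot: [0.868, 0.497, 0.0, 0.0]
ft_force: [-0.2, -0.6, 0.7]
width: 0.039
grip_force: 25.0
time: 4.72
ee_pos: [0.581, -0.3354, 0.1116]
eef_rot: [0.868, 0.497, -0.0, -0.0]
ft_force: [-0.9, 1.1, -2.4]
width: 0.0393
grip_force: 25.0
t 4.72 tcp [ 0.581  -0.3354  0.1116] yaw_y -30.4 q [ 0.7   0.54 -0.33  1.46  0.18  1.18 -0.2 ] togo [ 0.6827 -0.5506  0.0054] rz -0.1866 alt 1.313
```

```bash
python3 -m pendant '[[1,0.1,-0.08,0,0,0,-0.04],[1,0.22,-0.18,0,0,0,-0.08],[1,0.36,-0.29,0,0,0,-0.12],[1,0.5,-0.4,0,0,0,-0.16],[1,0.6,-0.49,0,0,0,-0.1866],[1,0.6827,-0.5506,0.0054,0,0,-0.1866],[1,0.6827,-0.5506,0.0054,0,0,-0.1866],[1,0.6827,-0.5506,0.0054,0,0,-0.1866]]'; python3 -m pendant '[[1,0,0,0.08,0,0,0],[1,0,0,0.08,0,0,0],[1,0,0,0.08,0,0,0]]'; python3 -c "
from h import *
togo([.5421,-.0752,.065],np.radians(-8))
c=optics.camera('wrist'); cv2.imwrite('pics/w2.png',c['pixels'][:,:,::-1])
for p in ([.5421,-.0752,.02],): print(pix(c,p).round(1))
s=r.read_state();T=R.from_quat(s['eef_rot']);b=s['ee_pos']+T.apply([0,0,-.005+.0]);print(pix(c,[s['ee_pos'][0],s['ee_pos'][1],s['ee_pos'][2]-.005]))
t=optics.camera('top');cv2.imwrite('pics/t2.png',cv2.resize(t['pixels'][170:260,260:380,::-1],None,fx=5,fy=5,interpolation=cv2.INTER_CUBIC))
"
```

```text
time: 5.72
ee_pos: [0.5419, -0.076, 0.1093]
eef_rot: [0.755, 0.656, -0.001, -0.0]
ft_force: [-0.0, -0.6, -1.2]
width: 0.0391
grip_force: 25.0
time: 6.1
ee_pos: [0.5426, -0.076, 0.0865]
eef_rot: [0.755, 0.656, 0.0, 0.0]
ft_force: [0.6, 0.2, -2.9]
width: 0.0388
grip_force: 25.0
t 6.1 tcp [ 0.5426 -0.076   0.0865] yaw_y -8.1 q [ 0.5   0.35 -0.52  1.81  0.2   1.03 -0.24] togo [ 0.0023 -0.0021  0.0716] rz -0.0005 alt 1.499
[[317.  222.6]]
[[318.27795251 263.85778604]]
```

View pics/w2.png

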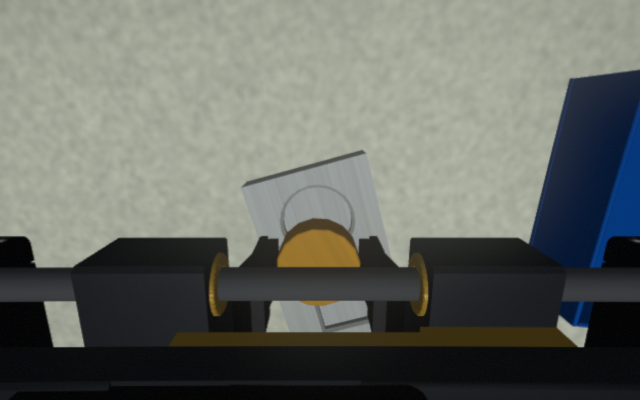

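The wrist view shows the pocket mouth centred at (317,222), as predicted. The held blank is centred in the pads at about (318,264). I'll lower it in two steps.

```bash
python3 -m pendant '[[1,0.0023,-0.0018,0.06,0,0,0],[1,0.0023,-0.0018,0.11,0,0,0],[1,0.0023,-0.0018,0.135,0,0,0],[1,0.0023,-0.0018,0.135,0,0,0],[1,0.0023,-0.0018,0.135,0,0,0]]'; python3 -c "
from h import *
togo([.5422,-.0752,.036])"
```

```text
time: 6.82
ee_pos: [0.5423, -0.0745, 0.0459]
eef_rot: [0.755, 0.656, 0.0, 0.0]
ft_force: [0.0, 0.1, -1.6]
width: 0.0391
grip_force: 25.0
t 6.83 tcp [ 0.5423 -0.0745  0.0459] yaw_y -8.0 q [ 0.49  0.4  -0.51  1.84  0.24  0.96 -0.27] togo [-0.0023 -0.0001  0.033 ]
```

```bash
python3 -m pendant '[[1,-0.0015,0,0.012,0,0,0],[1,-0.0015,0,0.022,0,0,0],[1,-0.0015,0,0.03,0,0,0],[1,-0.0015,0,0.033,0,0,0],[1,-0.0015,0,0.033,0,0,0],[1,-0.0015,0,0.033,0,0,0]]'; python3 -c "
from h import *
togo([.5422,-.0752,.036])
s=optics.camera('scene');print(pix(s,[[.5422,-.0752,.032],[.5422,-.0752,.02]]))"
```

```text
time: 7.58
ee_pos: [0.5425, -0.0746, 0.0363]
eef_rot: [0.755, 0.656, 0.001, 0.0]
ft_force: [-1.4, 2.3, 6.1]
width: 0.0388
grip_force: 25.0
t 7.58 tcp [ 0.5425 -0.0746  0.0363] yaw_y -8.0 q [ 0.48  0.42 -0.51  1.85  0.25  0.94 -0.27] togo [-0.0023 -0.0008  0.0011]
[[304.91585684 208.91608398]
 [305.04105073 212.47157689]]
```

```bash
python3 -m pendant '[[0.3,0,0,0,0,0,0],[-0.2,0,0,0,0,0,0],[-0.5,0,0,0,0,0,0],[-0.5,0,0,0,0,0,0],[-0.5,0,0,-0.06,0,0,0],[-0.5,0,0,-0.2,0,0,0],[-0.5,0,0,-0.35,0,0,0],[-0.5,0,0,-0.35,0,0,0]]'; python3 -c "
from h import *
c=optics.camera('wrist');s=optics.camera('scene')
a=cv2.resize(c['pixels'][100:350,150:490],None,fx=1.5,fy=1.5); b=cv2.resize(s['pixels'][190:240,255:335],None,fx=5,fy=5,interpolation=cv2.INTER_CUBIC)
o=np.zeros((375,800,3),np.uint8)
b=b[:, :290]
b=cv2.resize(s['pixels'][195:240,270:328],None,fx=5,fy=5,interpolation=cv2.INTER_CUBIC); o[:a.shape[0],:a.shape[1]]=a; o[:225,510:800]=b
cv2.imwrite('pics/w3.png',o[:,:,::-1])
print(pix(c,[[.5422,-.0752,.032],[.5422,-.0752,.02]]).round(1))
hsv=cv2.cvtColor(c['pixels'],cv2.COLOR_RGB2HSV)
m=cv2.inRange(hsv,(8,120,60),(28,255,255))
n,l,st,ce=cv2.connectedComponentsWithStats(m)
for i in range(1,n):
    if st[i,4]>200: print(st[i],ce[i].round(1),world(c,ce[i],.032).round(4))
togo([.5545,.2091,.16],np.radians(10.95))
"
```

```text
time: 8.62
ee_pos: [0.5443, -0.075, 0.1455]
eef_rot: [0.755, 0.656, 0.002, 0.003]
ft_force: [0.3, -0.1, -0.6]
width: 0.0653
grip_force: 0.0
[[314.1 205.2]
 [314.2 201.3]]
[ 290  181   50   49 1927] [314.5 205.2] [ 0.5425 -0.0752  0.032 ]
[150 254  18  63 460] [156.1 286.4] [ 0.4055 -0.1246  0.032 ]
[461 254  27  63 516] [479.2 284. ] [ 0.6662 -0.1603  0.032 ]
[ 236  333  175   13 1951] [321.7 338.4] [ 0.5319 -0.1924  0.032 ]
t 8.72 tcp [ 0.5422 -0.0751  0.1417] yaw_y -8.0 q [ 0.52  0.28 -0.54  1.76  0.16  1.14 -0.21] togo [ 0.9439 -0.0914 -0.0616] rz -0.158 alt 1.342
```

View pics/w3.png

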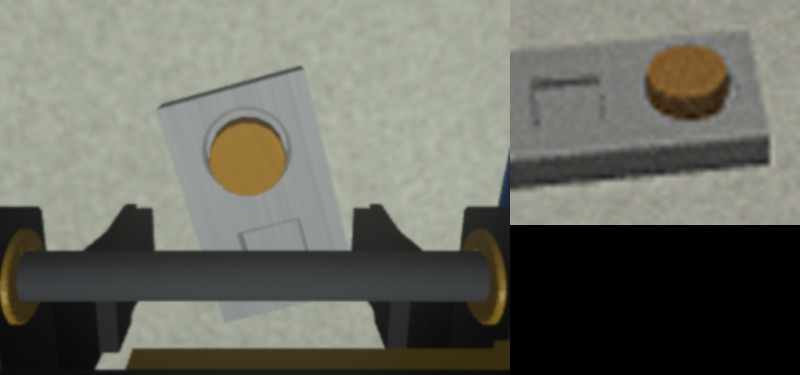

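The blank sits flat and centred in the round pocket. In the crop it is at (248,158) and stands proud evenly in the scene inset. On to the shutter grip.

```bash
python3 -m pendant '[[-0.5,0.12,-0.01,-0.06,0,0,-0.04],[-0.5,0.3,-0.03,-0.06,0,0,-0.08],[-0.5,0.5,-0.05,-0.06,0,0,-0.12],[-0.5,0.7,-0.07,-0.06,0,0,-0.158],[-0.5,0.86,-0.085,-0.06,0,0,-0.158],[-0.5,0.944,-0.0914,-0.06,0,0,-0.158],[-0.5,0.944,-0.0914,-0.06,0,0,-0.158],[-0.5,0.944,-0.0914,-0.06,0,0,-0.158]]';python3 -m pendant '[[-0.5,0,0,0,0,0,0],[-0.5,0,0,0,0,0,0]]'; python3 -c "
from h import *
c=optics.camera('wrist'); cv2.imwrite('pics/w4.png',c['pixels'][:,:,::-1])
print(pix(c,[[.5547,.2085,.097],[.6405,.225,.078]]).round(1))
togo([.5546,.2085,.089],np.radians(10.95))
"
```

```text
time: 9.72
ee_pos: [0.5539, 0.2089, 0.1583]
eef_rot: [0.636, 0.772, -0.001, -0.0]
ft_force: [-0.5, -0.5, 0.4]
width: 0.0654
grip_force: 0.0
time: 9.98
ee_pos: [0.5544, 0.2084, 0.1587]
eef_rot: [0.637, 0.771, -0.0, 0.0]
ft_force: [-0.4, -0.1, -0.3]
width: 0.0653
grip_force: 0.0
[[318.4 225.6]
 [447.5 216.7]]
t 10.03 tcp [0.5544 0.2085 0.1587] yaw_y 10.9 q [ 0.13  0.4  -0.71  1.62  0.28  1.22 -0.44] togo [-2.000e-04  6.000e-04  2.325e-01] rz -0.0004 alt 1.5
```

View pics/w4.png

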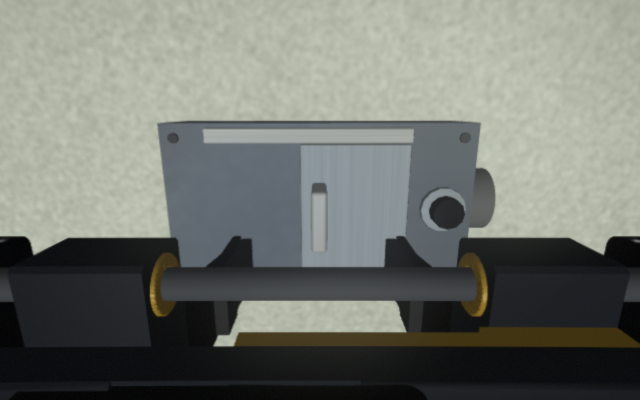

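The fin is at (319,222), between the open fingers, and the button cap is at (447,212). I'll descend and grip.

```bash
python3 -m pendant '[[-0.5,0.005,0,0.08,0,0,0],[-0.5,0.005,0,0.16,0,0,0],[-0.5,0.005,0,0.2325,0,0,0],[-0.5,0.005,0,0.2325,0,0,0],[-0.5,0.005,0,0.2325,0,0,0]]'; python3 -m pendant '[[1,0,0,0,0,0,0],[1,0,0,0,0,0,0],[1,0,0,0,0,0,0],[1,0,0,0,0,0,0],[1,0,0,0,0,0,0],[1,0,0,0,0,0,0],[1,0,0,0,0,0,0],[1,0,0,0,0,0,0]]' 30; python3 -c "
from h import *
togo([.5546,.2085,.089],np.radians(10.95))
"
```

```text
time: 10.65
ee_pos: [0.5544, 0.2108, 0.0899]
eef_rot: [0.636, 0.771, 0.0, 0.0]
ft_force: [-0.4, 0.5, 0.9]
width: 0.0652
grip_force: 0.0
time: 11.65
ee_pos: [0.5542, 0.2108, 0.089]
eef_rot: [0.636, 0.771, 0.0, 0.0]
ft_force: [1.9, 0.9, -1.5]
width: 0.0098
grip_force: 30.0
t 11.65 tcp [0.5542 0.2108 0.089 ] yaw_y 10.9 q [ 0.1   0.48 -0.68  1.69  0.33  1.1  -0.49] togo [-0.0077 -0.0002 -0.0002] rz -0.0 alt 1.5
```

Gripped. Tool −y is the opening direction, so I'll tug gently by 9 mm.

```bash
python3 -m pendant '[[1,0,-0.008,0,0,0,0],[1,0,-0.016,0,0,0,0],[1,0,-0.024,0,0,0,0],[1,0,-0.03,0,0,0,0],[1,0,-0.03,0,0,0,0],[1,0,-0.03,0,0,0,0]]'; python3 -c "
from h import *
togo([.5542,.2108,.089])
print(r.read_state()['ft_force'])
"
```

```text
time: 12.4
ee_pos: [0.5451, 0.209, 0.0889]
eef_rot: [0.636, 0.771, -0.0, -0.0]
ft_force: [2.5, 1.4, -1.7]
width: 0.0098
grip_force: 30.0
t 12.4 tcp [0.5451 0.209  0.0889] yaw_y 11.0 q [ 0.11  0.46 -0.69  1.71  0.32  1.09 -0.49] togo [ 0.      0.0309 -0.0003]
[ 2.46628032  1.43444068 -1.67514093]
```

It moved 9 mm past the 5 mm catch point with only the spring's 2–3 N, so the catch is not engaged and I'll leave the button alone. Drawing the shutter open now.

```bash
python3 -m pendant '[[1,0,-0.02,0,0,0,0],[1,0,-0.04,0,0,0,0],[1,0,-0.06,0,0,0,0],[1,0,-0.08,0,0,0,0],[1,0,-0.1,0,0,0,0],[1,0,-0.12,0,0,0,0],[1,0,-0.14,0,0,0,0],[1,0,-0.15,0,0,0,0]]'; python3 -c "
from h import *
togo([.5542-.06*np.cos(.1911),.2108-.06*np.sin(.1911),.089],np.radians(10.95))
print(r.read_state()['ft_force'])
"
```

```text
time: 13.4
ee_pos: [0.5006, 0.2004, 0.0889]
eef_rot: [0.636, 0.771, -0.0, 0.0]
ft_force: [3.8, 1.8, -5.2]
width: 0.0095
grip_force: 30.0
t 13.4 tcp [0.5006 0.2004 0.0889] yaw_y 11.0 q [ 0.15  0.37 -0.72  1.82  0.28  1.05 -0.48] togo [ 0.0001 -0.0181 -0.0003] rz 0.0001 alt -1.5
[ 3.84918928  1.80307903 -5.23635137]
```

```bash
python3 -m pendant '[[1,0,-0.006,0,0,0,0],[1,0,-0.012,0,0,0,0],[1,0,-0.018,0,0,0,0],[1,0,-0.021,0,0,0,0],[1,0,-0.021,0,0,0,0],[1,0,-0.021,0,0,0,0]]'; python3 -c "
from h import *
togo([.5542-.06*np.cos(.1911),.2108-.06*np.sin(.1911),.089],np.radians(10.95))
print(r.read_state()['ft_force'])
"
```

```text
time: 14.15
ee_pos: [0.4954, 0.1994, 0.0889]
eef_rot: [0.636, 0.771, 0.001, 0.0]
ft_force: [7.4, 2.7, -8.4]
width: 0.0099
grip_force: 30.0
t 14.15 tcp [0.4954 0.1994 0.0889] yaw_y 10.9 q [ 0.15  0.36 -0.72  1.84  0.27  1.04 -0.48] togo [ 0.0001 -0.0003 -0.0002] rz -0.0001 alt 1.5
[ 7.39097003  2.69534777 -8.43423863]
```

```bash
python3 -m pendant '[[1,0,-0.003,0,0,0,0],[1,0,-0.006,0,0,0,0],[1,0,-0.006,0,0,0,0],[1,0,-0.006,0,0,0,0]]'; python3 -c "
from h import *
togo([.5542-.06*np.cos(.1911),.2108-.06*np.sin(.1911),.089],np.radians(10.95))
c=optics.camera('top'); cv2.imwrite('pics/t5.png',cv2.resize(c['pixels'][100:280,150:450,::-1],None,fx=2.6,fy=2.6,interpolation=cv2.INTER_CUBIC))
"
```

```text
time: 14.65
ee_pos: [0.4952, 0.1994, 0.089]
eef_rot: [0.637, 0.771, 0.002, 0.001]
ft_force: [16.6, 6.2, -17.7]
width: 0.0102
grip_force: 30.0
t 14.65 tcp [0.4952 0.1994 0.089 ] yaw_y 10.9 q [ 0.15  0.36 -0.72  1.84  0.27  1.04 -0.48] togo [0.     0.0002 0.    ] rz -0.0002 alt 1.5
```

View pics/t5.png

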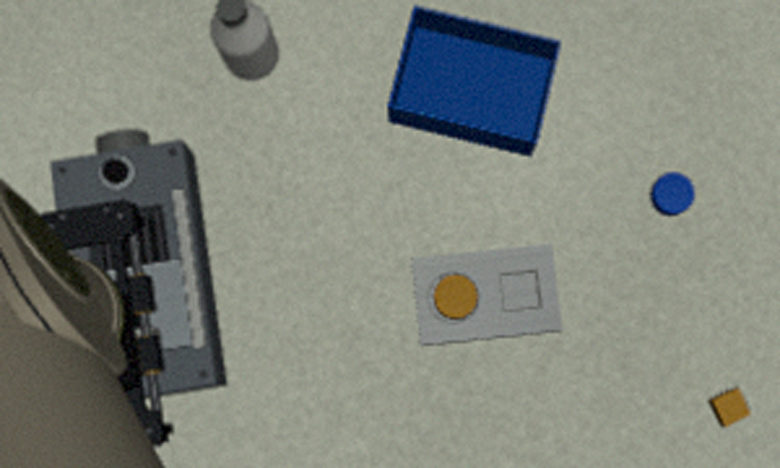

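The shutter is at its end stop: the force rose to 18 N and the position stopped at 60 mm. In the picture the blank is in the round pocket at (455,297), and the bin, bottle, blue disc and square blank are where they were. Handing in.

```bash
python3 -c "
from bench import r
print(r.read_state()['ft_force']); print(r.close_job())"
```

```text
[ 16.49117075   6.11403092 -17.18151673]
the job is handed in; nothing more can be done
None
```

The blank lies flat in the round pocket and is released, the shutter proved not caught so I left the button alone, and the job was handed in at about 15 s with the shutter held fully open at its end stop.

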